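# Tighten the rotor lock collar of a bench centrifuge with its pin spanner

### The job

Take the pin spanner off its round rest, seat both of its prongs fully in two opposite holes of the centrifuge's rotor lock collar, and turn the collar clockwise until it is fully tight against its stop. Feel for the holes with a light hand and do not force the collar, then stand the spanner back upright on its rest, let go, and leave the other things on the table alone.

Things in the scene. Friction and masses are not known exactly. Their poses are not given: they have to be found in the camera images.
- spanner: Loose pin spanner, 175 to 325 g, standing on the rest: steel crossbar 70 x 24 x 12 mm (long along x), two steel prongs below it at x = -24 and +24 mm, 6 mm thick, 10 mm long, tips slightly tapered; on top an upright flat black handle 34 mm wide (x), 14 mm thick (y), from 22 to 84 mm. Origin: midway between the prong tips, at tip level; z up the handle; the crossbar's underside is at z = 10 mm.
- spanner_grip (a point): Point inside the spanner's handle, on its axis, 60 mm above the prong tips; the handle can be pinched here from above across its 14 mm thickness (spanner's y). Axes as the spanner's.
- centrifuge: Bench centrifuge without its lid, fixed to the table: white housing 220 x 220 mm, 88 mm high, dark rotor of 176 mm diameter on top up to 106 mm above the table, and in its middle the lock collar standing 22 mm above the rotor. More than 50 N between spanner and centrifuge damages it. Origin: centre of the underside, z up, control panel on its -x side.
- collar_face (a point): Centre of the collar's flat top, on its turning axis, 128 mm above the table. Aluminium ring, 72 mm diameter, four holes 8 mm wide (round the ring) x 9 mm, 14 mm deep, every 90 degrees on a circle of 24 mm radius (1.1 mm play each side of a prong). Fully in: crossbar on the face, tips 10 mm below it. Axes are the housing's and do NOT show the holes' angle, which varies: look, or feel by pressing about 3 N and turning slowly.
- collar (a joint): How far the collar is screwed down, rad: grows clockwise seen from above; 0 = backed off, 1.0 = tight against a solid stop, starts at 0.2 to 0.6. It turns stiffly, at about 0.15 N m, and stays where it is left; pressing hard while searching drags it along. At the stop the moment rises steeply. It does not tell the angle at which the holes stand.
- rest: Spanner rest, fixed to the table: grey base plate 90 x 90 x 6 mm with a round post of 32 mm diameter up to 22 mm above the table. Origin: centre of the underside.
- rest_top (a point): Centre of the top of the rest's post, 22 mm above the table. The spanner stands upright with its crossbar's underside on this post, one prong hanging on each side of it (5 mm clearance), its tips 12 mm above the table; any yaw will do.
- gel_bottle: Bystander: hand-gel pump bottle, 70 mm diameter, 190 mm high, loose, at the far side. Origin: centre of its underside.
- test_carton: Bystander: white carton 75 x 150 x 60 mm, loose. Origin: centre of its underside.
- tube_rack: Bystander: white tube rack with capped tubes, 70 x 130 mm, 78 mm high, loose. Origin: centre of its underside.
Things that resemble listed ones, but are neither listed nor needed, are in the scene too. What is shaped like the spanner but green is not meant.

How it is judged:
By the outcome, as a careful person would: the job done as asked, in the order asked, and still so for the second after the job is handed in, with the robot touching nothing.
It also fails if it takes over 72 s, if anything falls off the work surface, if the arm or the gripper's body presses on something with over 40 N, if the wrist force passes 120 N, or if a joint passes its speed limit or range.

### The arm

A 6-joint arm with a two-finger parallel gripper is mounted at the origin on the work surface. World frame = base frame: x ahead of the robot, y to its left, z up, the work surface at z = 0. Lengths are in m, angles in degrees, forces in N, time in s.
With the tool pointing down it reaches from about 0.375 to 0.9 m from the base axis. Payload 3.1 kg.
Tool frame: the origin (TCP) lies midway between the tips of the shut fingers; the grasp point (between the pads) lies 19 mm behind it; z points along the fingers, y is the direction in which the jaws open and shut (so a half turn about z gives the same grasp; the last joint's range is limited). The gripper opens to 87 mm and grips with 3 to 60 N. Pads are 19 mm wide; open, the fingers measure 117 mm over their backs; the gripper's body (75 mm by 190 mm) begins 51 mm behind the grasp point.
Start: joints at [-10.227, 30.224, 82.088, -0, 67.689, -10.227], TCP at [0.625, 0, 0.223] pointing down, gripper open.
Joint ranges: [-176.69, 176.69], [-43.24, 126.21], [12.49, 139.97], [-82, 262], [0, 151.66], [-163.58, 163.58]. Speed limits (degrees/s): [159.86, 159.86, 180, 180, 180, 180].

### API

Orientations are given as a 3x3 rotation matrix whose columns are the frame's x, y, z axes.
In Python, from rig import status, vision, bot, models gives the robot as it stands.
- The arm moves only by the tool send_rows, never from a script. Its argument "moves" is a list of rows, each a list of 7 numbers: the shift along the tool's x, y, z in units of 25 mm (1.0 is 25 mm), then the turn, a rotation vector about the tool's x, y, z in units of 10 degrees (1.0 is 10 degrees), then the closure, from -1 (fully open) to 1 (shut), so that 0 is half open. In form: [[dx, dy, dz, rx, ry, rz, hand], ...]. A call has 1 to 12 rows; each row shifts and turns the commanded pose from where the row before left it, along the tool's axes as they then stand; what a row does not reach is not made up. A row lasts 1/8 s, in which the tool goes at most 62.5 mm and 10.7 degrees, less where a joint would pass 70% of its speed; a pose out of reach is approached as far as the arm can. A call is refused whole if a number of a shift passes 1 or a number of a turn 1, either way. A call with a gripper value outside its range is refused whole. The fingers move at their own pace and stop on an object; the grip force is fixed at half the most. Time passes only in rows, so rows that do not move let the fingers close. It gives the time, the measured TCP pose, the force and the opening at its end, in the units of the state.
- status.read_state(): the state, without advancing time (a new reading comes with each control period).
- vision.capture(name): name is "scene" or "side" or "wrist"; returns a dict with "img" (400x640x3 uint8, red, green, blue), "depth" (400x640 float32, m along the optical axis (not along the pixel's ray), 0 where there is no reading), "fx", "fy", "cx", "cy" (pixels), "pose" (4x4, takes a point from camera to world coordinates); the wrist camera has in their place "hand_eye" (4x4, takes a point from camera to tool coordinates, whose origin is the TCP and whose axes are the flange's). Camera axes: x right, y up, looking along -z (the intrinsics and any distortion apply to the point x, -y, -z); pixel columns grow to the right and rows downward; lengths in m; the calibration is good to about 2 mm. A picture is of the moment at which its call begins: read the wrist's pose just before it.
- bot.hand_in(): hands the job in, once; it reports no verdict.
Trained networks look in the newest picture that a camera, given by its name, has taken for a name from the list of things; names that differ only in an ending like _2 or _b are one class to them, and where a whole thing is asked for, a point or a joint stands for the part that bears it (a point fixed in the world has none). Each returns a list of dicts, best first, with "confidence" (0 to 1); they miss things now and then, are a little off and sometimes report something else, mostly with a low value. They report only what shows in the picture. A call takes as long as a camera call. They do not tell look-alikes from the thing itself.
- models.masks_of(camera, name): "mask" (400x640 bool, what is visible of it) and "extent" ([left, top, right, bottom] in pixels, round what is visible of it).
- models.landmark_of(camera, name): "point" ([column, row] in pixels: a listed point, or the origin of a listed thing).
The state is a dict: "time_s": time; "joint_positions": joint angles; "qvel": joint speeds; "tau": joint torques, N m; "position": TCP position; "tcp_rot": TCP orientation; "force": force on the tool from outside, world axes, zero at the start; "moment": the same for the moment, N m; "opening": opening from 0.0 (shut) to 1.0 (fully open).
Only numpy, scipy, OpenCV 4.12 (cv2) and the standard library are available. Lean on these libraries where they do the work, as an engineer would, in place of code of your own. Each camera call takes 0.05 s, during which the arm holds its last target.

## Working session

There is one attempt and no reset: what is moved stays moved. The work goes in short steps, Python scripts to look and compute and a tool call to move; the robot and the scene stay as the last step left them, time stands still between calls to the robot, and variables do not carry over. Pictures are saved under pics/ and viewed, and the job is handed in when it is done.

Besides the shell and the picture viewer there is one more tool, called after "Emit:" as name([rows], argument=value, ...), one row to a line, values as JSON. send_rows: Moves the arm, as the interface text tells. Its arguments: {"type":"object","properties":{"moves":{"type":"array"}},"required":["moves"]}

```bash
mkdir -p pics; ls
cat > h.py <<'E'
import numpy as np, cv2
from rig import status, vision, bot, models
def save(n,img): cv2.imwrite('pics/'+n, cv2.cvtColor(np.ascontiguousarray(img),cv2.COLOR_RGB2BGR))
def campose(c,s=None):
    if 'pose' in c: return np.array(c['pose'])
    T=np.eye(4);T[:3,:3]=np.array(s['tcp_rot']);T[:3,3]=s['position']
    return T@np.array(c['hand_eye'])
def deproj(c,P,u,v,d):
    x=(np.asarray(u)-c['cx'])/c['fx']*d; y=(np.asarray(v)-c['cy'])/c['fy']*d
    p=np.stack([x,-y,-np.asarray(d)*np.ones_like(x),np.ones_like(x)],-1)
    return (p@P.T)[...,:3]
def ray_z(c,P,u,v,z):
    o=P[:3,3]; p=deproj(c,P,float(u),float(v),1.0); d=p-o
    return o+d*(z-o[2])/d[2]
def proj(c,P,X):
    q=np.linalg.inv(P)@np.append(X,1); return c['fx']*q[0]/-q[2]+c['cx'], c['fy']*-q[1]/-q[2]+c['cy']
E
python3 - <<'E'
from h import *
s=status.read_state(); print({k:np.round(v,3).tolist() for k,v in s.items()})
for n in ['scene','side','wrist']:
    c=vision.capture(n); save(n+'0.png',c['img']); np.savez(n+'0.npz',**c)
    print(n,[k for k in c], c['fx'],c['fy'],c['cx'],c['cy'])
    P=campose(c,s); print(np.round(P,3).tolist())
    for t in ['spanner','spanner_grip','centrifuge','collar_face','rest','rest_top','gel_bottle','test_carton','tube_rack']:
        for l in models.landmark_of(n,t)[:3]:
            u,v=l['point']; 
            d=c['depth'][int(np.clip(v,0,399)),int(np.clip(u,0,639))]
            print(t,np.round(l['point'],1),round(l['confidence'],2),np.round(deproj(c,P,float(u),float(v),float(d)),3))
E
```

```text
pics
{'time_s': 0.0, 'joint_positions': [-10.227, 30.279, 82.158, -0.003, 67.688, -10.225], 'qvel': [-0.03, -0.076, 0.007, -0.05, 0.061, 0.001], 'tau': [-0.001, -44.005, -17.659, 0.063, 0.058, -0.0], 'position': [0.624, 0.0, 0.222], 'tcp_rot': [[0.0, 1.0, -0.002], [1.0, -0.0, 0.0], [0.0, -0.002, -1.0]], 'force': [0.31, 0.331, -1.181], 'moment': [-0.014, 0.021, 0.061], 'opening': 1.001}
scene ['img', 'depth', 'fx', 'fy', 'cx', 'cy', 'pose'] 382.79223122149733 382.79223122149733 323.199811741328 198.0589543702243
[[-0.399, -0.774, 0.491, 1.066], [0.917, -0.333, 0.22, 0.232], [-0.007, 0.538, 0.843, 0.927], [0.0, 0.0, 0.0, 1.0]]
spanner [410.5 181.7] 0.83 [0.383 0.204 0.014]
spanner [382.6 207.7] 0.78 [0.515 0.16  0.04 ]
spanner [369.2 164.3] 0.72 [0.378 0.074 0.024]
spanner_grip [416.  170.4] 0.71 [0.383 0.209 0.071]
spanner_grip [355.7 234.1] 0.68 [0.64  0.128 0.084]
spanner_grip [376.8 156.1] 0.68 [0.372 0.091 0.064]
centrifuge [284.4 175.5] 0.8 [ 0.703 -0.011  0.334]
collar_face [280.2 146.6] 0.93 [ 0.496 -0.149  0.129]
rest [382.1 210.1] 0.8 [0.517 0.161 0.031]
rest [380.6 211.1] 0.
[... 1244 characters left out ...]
829377291181 318.1012255843718 194.90446497443307
[[1.0, 0.0, 0.003, 0.624], [-0.001, 0.969, 0.248, 0.068], [-0.003, -0.248, 0.969, 0.384], [0.0, 0.0, 0.0, 1.0]]
spanner [101.9 102. ] 0.8 [0.379 0.085 0.03 ]
spanner [320.3  71. ] 0.79 [0.626 0.11  0.084]
spanner [207.1  41. ] 0.71 [0.512 0.142 0.054]
spanner_grip [322.5  60. ] 0.9 [0.628 0.12  0.083]
spanner_grip [62.  94.9] 0.86 [0.36  0.091 0.059]
spanner_grip [186.4  19.1] 0.62 [0.51  0.15  0.095]
centrifuge [227.  282.4] 0.57 [ 0.58  -0.009  0.254]
collar_face [212.4  42.1] 0.16 [0.515 0.143 0.046]
rest [210.9  42.2] 0.85 [0.514 0.143 0.049]
rest_top [202.8  37.8] 0.76 [0.514 0.142 0.069]
gel_bottle [431.3 180.8] 0.62 [0.741 0.004 0.077]
```

View pics/scene0.png

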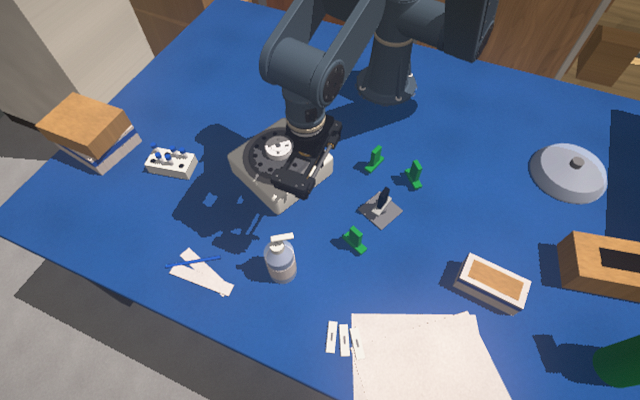

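View pics/side0.png

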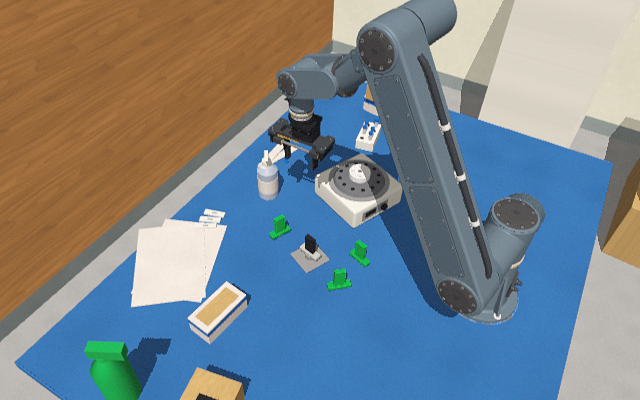

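View pics/wrist0.png

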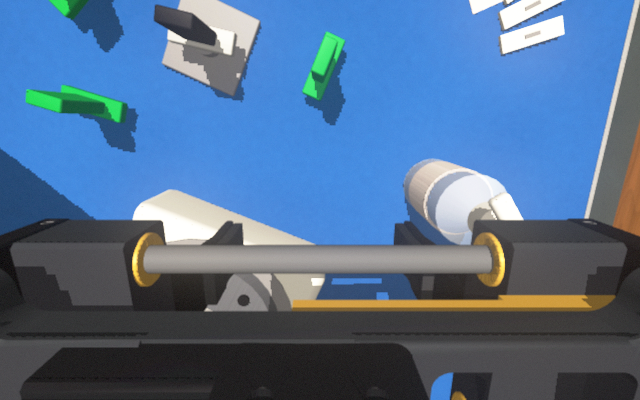

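Run:
```python
from h import *
s=status.read_state()
def load(n): return dict(np.load(n+'0.npz',allow_pickle=True))
for n in ['scene','side','wrist']:
    c=load(n)
    for k in ['fx','fy','cx','cy']: c[k]=float(c[k])
    P=campose(c,s); V,U=np.mgrid[:400,:640]
    X=deproj(c,P,U.astype(float),V.astype(float),c['depth'].astype(float))
    ok=c['depth']>0
    m=ok&(abs(X[...,0]-.51)<.07)&(abs(X[...,1]-.155)<.07)
    tab=ok&(abs(X[...,0]-.51)<.15)&(abs(X[...,1]-.2)<.1)&(X[...,2]<.004)
    print(n,'table z',np.median(X[tab][:,2]))
    for z0,z1 in [(.003,.012),(.03,.037),(.037,.05),(.05,.09),(.09,.1)]:
        q=X[m&(X[...,2]>z0)&(X[...,2]<z1)]
        if len(q)>5:
            r=cv2.minAreaRect(q[:,:2].astype(np.float32)*1000); print(z0,len(q),np.round(q.mean(0),4),np.round(r[0],1),np.round(r[1],1),round(r[2],1),np.round(np.median(q[:,2]),4))
    # collar
    col=ok&(np.hypot(X[...,0]-.496,X[...,1]+.16)<.06)&(abs(X[...,2]-.129)<.006)
    q=X[col]
    if len(q)>20:
        (cc,r)=cv2.minEnclosingCircle(q[:,:2].astype(np.float32)*1000);print('collar',len(q),np.round(cc,1),r,np.median(q[:,2]), q.mean(0))
c=load('scene'); img=c['img']
save('sp_crop.png',np.hstack([cv2.resize(img[170:260,330:440],None,fx=3.6,fy=4,interpolation=cv2.INTER_CUBIC),cv2.resize(img[110:190,220:330],(396,360),interpolation=cv2.INTER_CUBIC)]))
c=load('side'); img=c['img']
save('sd_crop.png',np.hstack([cv2.resize(img[210:310,260:390],(400,308),interpolation=cv2.INTER_CUBIC),cv2.resize(img[145:215,310:400],(396,308),interpolation=cv2.INTER_CUBIC)]))
```

```text
scene table z -0.0007572139353241303
0.003 597 [0.5094 0.1561 0.0056] [502.7 154.5] [114.8 130.2] 3.9 0.0055
0.03 104 [0.5123 0.1547 0.0332] [503.1 153.9] [23.7 69. ] 75.7 0.0331
0.037 20 [0.5107 0.1554 0.044 ] [506.6 158.2] [10.1 33.6] 54.6 0.0443
0.05 76 [0.5111 0.1552 0.0703] [507.1 158.1] [12.3 35.3] 53.5 0.0701
0.09 65 [0.5036 0.1537 0.0946] [502.5 154. ] [13.9 35.3] 76.1 0.095
collar 413 [ 495.1 -157. ] 36.9984130859375 0.12690244387462946 [ 0.49626781 -0.15626023  0.12688412]
side table z 0.00029394814669658764
0.003 554 [0.4991 0.1652 0.0064] [509.8 155.8] [139.5 138.2] 0.1 0.0061
0.03 81 [0.4932 0.1578 0.0337] [499.1 153.3] [26.1 71.2] 77.5 0.0337
0.037 45 [0.4972 0.1575 0.0421] [497.5 154.3] [19.1 64.1] 79.7 0.0409
0.05 94 [0.4959 0.1576 0.0707] [498.5 158.1] [36.4 15.9] 3.0 0.0701
0.09 49 [0.4979 0.1539 0.0957] [496.9 153.3] [15.3 34.9] 72.8 0.0957
collar 251 [ 490.6 -158.1] 38.487422943115234 0.1277955010803844 [ 0.49091891 -0.15638319  0.12794633]
wrist table z 0.00031379437204975824
0.003 4408 [0.5056 0.1476 0.0063] [502.6 155.8] [124.6  95.7] 60.8 0.0063
0.03 830 [0.5094 0.147  0.034 ] [500.6 152.4] [24.4 70. ] 77.3 0.0341
0.037 125 [0.508  0.147  0.0438] [501.4 146.3] [35.2 11.9] 8.8 0.0435
0.05 483 [0.5083 0.1469 0.0715] [502.1 146.1] [34.5 12.5] 10.6 0.0722
0.09 766 [0.5013 0.1515 0.0958] [500.2 152.1] [14.2 34.5] 77.3 0.0961
```

View pics/sp_crop.png

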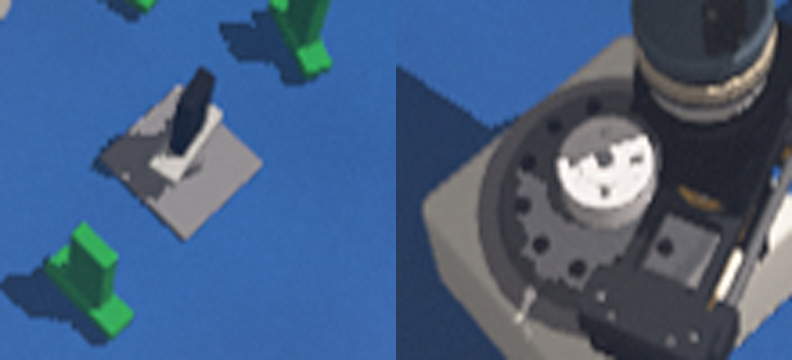

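View pics/sd_crop.png

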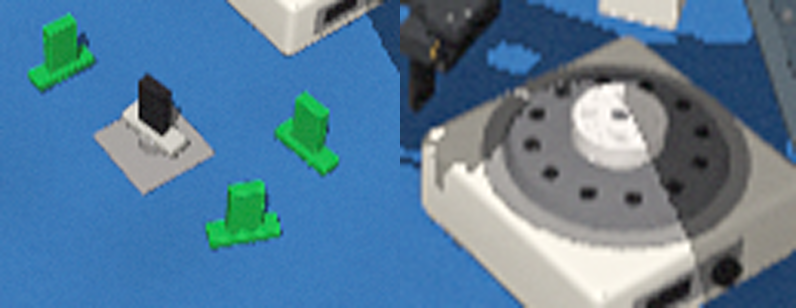

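The real spanner is the black-handled one on the grey plate, at scene pixel (382,207). The look-alikes are green, at (374,158), (415,175) and (355,240). The crop shows a black handle with a pale crossbar on a grey base, which matches the description. Next I look at the collar with the wrist camera.

Emit:
send_rows([
  [-0.875,-0.26,-0.25,0,0,0,-1],
  [-0.875,-0.26,-0.25,0,0,0,-1],
  [-0.875,-0.26,-0.25,0,0,0,-1],
  [-0.875,-0.26,-0.25,0,0,0,-1],
  [-0.875,-0.26,-0.25,0,0,0,-1],
  [-0.875,-0.26,-0.25,0,0,0,-1],
  [-0.875,-0.26,-0.25,0,0,0,-1],
  [-0.875,-0.26,-0.25,0,0,0,-1],
])

```text
time_s: 2.5
position: [0.5721, -0.1771, 0.2733]
tcp_rot: [[0.001, 1.0, 0.0], [1.0, -0.001, -0.001], [-0.001, 0.0, -1.0]]
force: [0.3, -0.3, 0.0]
opening: 0.998
```

Emit:
send_rows([
  [0,0,0,0,0,-0.9625,-1],
  [0,0,0,0,0,-0.9625,-1],
  [0,0,0,0,0,-0.9625,-1],
  [0,0,0,0,0,-0.9625,-1],
  [0,0,0,0,0,-0.9625,-1],
  [0,0,0,0,0,-0.9625,-1],
  [0,0,0,0,0,-0.9625,-1],
  [0,0,0,0,0,-0.9625,-1],
  [0,0,0,0,0,0,-1],
  [0,0,0,0,0,0,-1],
])

```text
time_s: 3.75
position: [0.5726, -0.1756, 0.2728]
tcp_rot: [[-0.974, 0.228, 0.0], [0.228, 0.974, -0.0], [-0.0, -0.0, -1.0]]
force: [0.8, -0.1, -0.4]
opening: 1.001
```

```bash
cat > look.py <<'E'
from h import *
import sys
tag=sys.argv[1]
s=status.read_state(); c=vision.capture('wrist'); P=campose(c,s)
save('w%s.png'%tag,c['img']); np.savez('w%s.npz'%tag,P=P,**c)
print(s['time_s'],np.round(s['position'],4),np.round(s['tcp_rot'],3).tolist(),np.round(s['joint_positions'],1),np.round(s['force'],2))
for t in sys.argv[2:]:
    for l in models.landmark_of('wrist',t)[:2]:
        u,v=l['point'];d=c['depth'][int(np.clip(v,0,399)),int(np.clip(u,0,639))]
        print(t,np.round(l['point'],1),round(l['confidence'],2),np.round(deproj(c,P,float(u),float(v),float(d)),4))
E
python3 look.py 1 collar_face
```

```text
3.75 [ 0.5726 -0.1756  0.2728] [[-0.974, 0.228, 0.0], [0.228, 0.974, -0.0], [-0.0, -0.0, -1.0]] [ -27.7   25.2   82.6   -0.    72.2 -104.5] [ 0.75 -0.1  -0.38]
collar_face [315.7 102.6] 0.79 [ 0.492  -0.1592  0.1279]
```

View pics/w1.png

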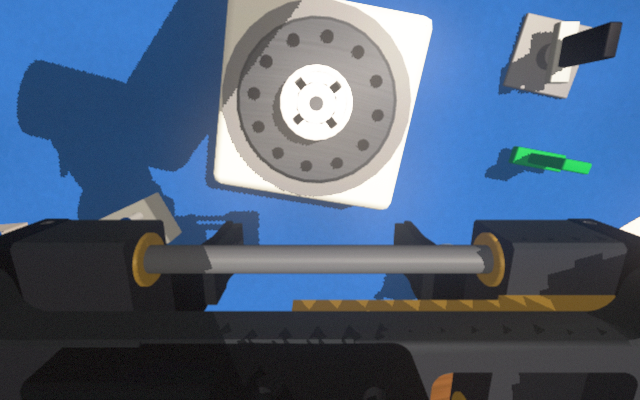

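The wrist picture shows the collar at about (316,102), with four clear holes at roughly 45° to the image axes.

Run:
```python
from h import *
c=dict(np.load('w1.npz'));P=c['P']
for k in ['fx','fy','cx','cy']: c[k]=float(c[k])
# rectify plane z=.128, 0.1 mm? 0.25mm/px over 100mm
def rect(c,P,cx,cy,z,half=.05,n=400):
    g=(np.arange(n)+.5)/n*2*half-half
    X,Y=np.meshgrid(cx+g,cy+g)
    pts=np.stack([X.ravel(),Y.ravel(),np.full(X.size,z),np.ones(X.size)],1)
    q=pts@np.linalg.inv(P).T
    u=c['fx']*q[:,0]/-q[:,2]+c['cx'];v=c['fy']*q[:,1]/q[:,2]+c['cy']
    return cv2.remap(c['img'],u.reshape(n,n).astype(np.float32),v.reshape(n,n).astype(np.float32),cv2.INTER_CUBIC)
cx,cy=.492,-.159
R=rect(c,P,cx,cy,.128); save('rect1.png',R)
g=R.mean(2)
white=(g>170).astype(np.uint8)
white=cv2.morphologyEx(white,cv2.MORPH_CLOSE,np.ones((45,45),np.uint8))
n,l,st,ce=cv2.connectedComponentsWithStats(white)
i=1+np.argmax(st[1:,4]); m=(l==i).astype(np.uint8)
cnt=max(cv2.findContours(m,cv2.RETR_EXTERNAL,cv2.CHAIN_APPROX_NONE)[0],key=len)
e=cv2.fitEllipse(cnt); print('ellipse mm',[np.round(np.array(a)*.25,2) for a in e])
w=lambda p:(cx+(p[0]-200)*.25e-3,cy+(p[1]-200)*.25e-3)
print('centre',w(e[0]))
dark=((g<120)&(cv2.erode(m,np.ones((9,9)))>0)).astype(np.uint8)
n,l,st,ce=cv2.connectedComponentsWithStats(dark)
hs=[]
for k in range(1,n):
    if st[k,4]>150:
        p=np.array(w(ce[k])); d=p-np.array(w(e[0])); print(np.round(p,4),st[k,4],'r',round(np.hypot(*d)*1e3,1),'ang',round(np.degrees(np.arctan2(d[1],d[0])),1))
        if 18e-3<np.hypot(*d)<30e-3: hs.append(p)
hs=np.array(hs);hc=hs.mean(0);print('holes centre',hc,[round(np.degrees(np.arctan2(*(p-hc)[::-1])),1) for p in hs])
```

```text
ellipse mm [array([48.42, 55.55]), array([68.89, 89.34]), np.float64(4.98)]
centre (0.49042205429077146, -0.15345213317871095)
[ 0.5026 -0.1802] 672 r 29.4 ang -65.5
[ 0.4715 -0.1695] 675 r 24.9 ang -139.7
[ 0.5137 -0.149 ] 712 r 23.7 ang 10.9
[ 0.4821 -0.1383] 654 r 17.3 ang 118.6
holes centre [ 0.49591308 -0.16623317] [np.float64(-64.4), np.float64(-172.3), np.float64(44.2)]
```

View pics/rect1.png

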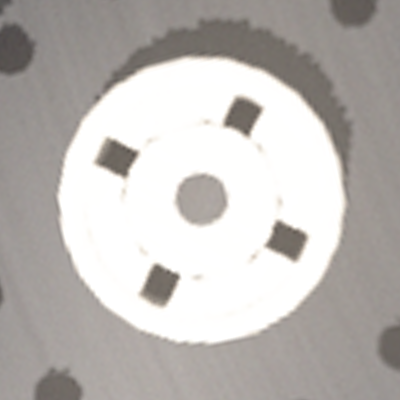

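Emit:
send_rows([
  [0.815,-0.815,0,0,0,0,-1],
  [0.815,-0.815,0,0,0,0,-1],
  [0.815,-0.815,0,0,0,0,-1],
  [0.815,-0.815,0,0,0,0,-1],
  [0,0,0,0,0,1,-1],
  [0,0,0,0,0,1,-1],
  [0,0,0,0,0,1,-1],
  [0,0,0,0,0,1,-1],
  [0,0,0,0,0,1,-1],
  [0,0,0,0,0,1,-1],
  [0,0,0,0,0,1,-1],
  [0,0,0,0,0,1,-1],
])

```text
time_s: 5.35
position: [0.4752, -0.2361, 0.2726]
tcp_rot: [[0.059, 0.998, 0.0], [0.998, -0.059, -0.0], [-0.0, 0.0, -1.0]]
force: [0.2, 0.8, -0.3]
opening: 1.001
```

Emit:
send_rows([
  [0,0,0,0,0,1,-1],
  [0,0,0,0,0,0,-1],
  [0,0,0,0,0,0,-1],
  [0,0,0,0,0,0,-1],
])

```text
time_s: 5.85
position: [0.4752, -0.236, 0.2726]
tcp_rot: [[0.224, 0.975, -0.0], [0.975, -0.224, -0.0], [-0.0, -0.0, -1.0]]
force: [0.3, 0.7, -0.1]
opening: 0.999
```

```bash
python3 look.py 2 collar_face
cat > holes.py <<'E'
from h import *
def rect(c,P,cx,cy,z,half=.05,n=400):
    g=(np.arange(n)+.5)/n*2*half-half
    X,Y=np.meshgrid(cx+g,cy+g)
    pts=np.stack([X.ravel(),Y.ravel(),np.full(X.size,z),np.ones(X.size)],1)
    q=pts@np.linalg.inv(P).T
    u=c['fx']*q[:,0]/-q[:,2]+c['cx'];v=c['fy']*q[:,1]/q[:,2]+c['cy']
    return cv2.remap(c['img'],u.reshape(n,n).astype(np.float32),v.reshape(n,n).astype(np.float32),cv2.INTER_CUBIC)
def load(f):
    c=dict(np.load(f))
    for k in ['fx','fy','cx','cy']: c[k]=float(c[k])
    return c,c['P']
def holes(f,cx=.492,cy=-.159,z=.128,name=None,thr=150):
    c,P=load(f); R=rect(c,P,cx,cy,z)
    if name: save(name,R)
    g=R.mean(2); n,l,st,ce=cv2.connectedComponentsWithStats((g<thr).astype(np.uint8))
    out=[]
    for k in range(1,n):
        if 300<st[k,4]<2600 :
            d=(ce[k]-199.5)*.25e-3
            if np.hypot(*d)<.03: out.append(((cx+d[0],cy+d[1]),st[k,4]))
    return out
E
python3 - <<'E'
from holes import *
for i in (1,2):
  for thr in (120,150):
    o=holes(f'w{i}.npz',name=f'r{i}.png',thr=thr)
    p=np.array([a for a,b in o]); c=np.median(p,0)
    print(i,thr); 
    for a,b in o: print(np.round(a,5),b)
E
```

```text
5.85 [ 0.4752 -0.236   0.2726] [[0.224, 0.975, -0.0], [0.975, -0.224, -0.0], [-0.0, -0.0, -1.0]] [-38.5  19.5  92.1  -0.   68.4 -25.6] [ 0.3   0.69 -0.07]
collar_face [318.4 106.7] 0.8 [ 0.4926 -0.1601  0.1299]
1 120
[ 0.50273 -0.18005] 672
[ 0.4716  -0.16941] 675
[ 0.51378 -0.14886] 712
[ 0.48227 -0.13816] 654
1 150
[ 0.50275 -0.18008] 815
[ 0.47131 -0.16952] 865
[ 0.51381 -0.1488 ] 879
[ 0.48208 -0.13777] 877
2 120
[ 0.50266 -0.18024] 883
[ 0.47126 -0.16965] 913
[ 0.51377 -0.14887] 917
[ 0.48199 -0.13785] 924
2 150
[ 0.50269 -0.18025] 1009
[ 0.47122 -0.16966] 1049
[ 0.49246 -0.15918] 1979
[ 0.51386 -0.14881] 1055
[ 0.48197 -0.13774] 1062
```

View pics/w2.png

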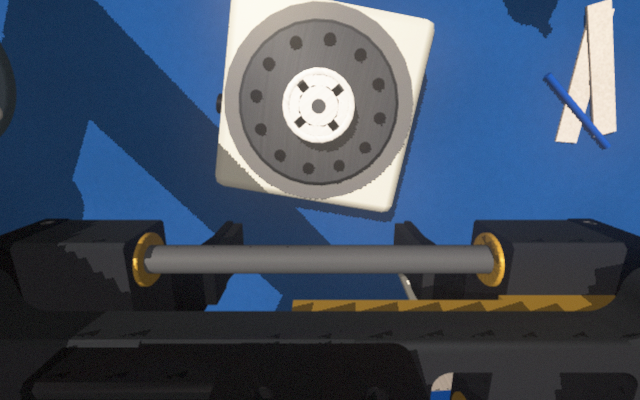

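Emit:
send_rows([
  [0.96,0.043,0,0,0,0,-1],
  [0.96,0.043,0,0,0,0,-1],
  [0.96,0.043,0,0,0,0,-1],
  [0.96,0.043,0,0,0,0,-1],
  [0.96,0.043,0,0,0,0,-1],
  [0.96,0.043,0,0,0,0,-1],
  [0.96,0.043,0,0,0,0,-1],
  [0.96,0.043,0,0,0,0,-1],
  [0.96,0.043,0,0,0,0,-1],
  [0.96,0.043,0,0,0,0,-1],
  [0.96,0.043,0,0,0,0,-1],
  [0.96,0.043,0,0,0,0,-1],
])

```text
time_s: 7.45
position: [0.5528, 0.0424, 0.2725]
tcp_rot: [[0.224, 0.974, 0.0], [0.974, -0.224, -0.0], [-0.0, 0.0, -1.0]]
force: [0.2, -0.6, -0.6]
opening: 0.999
```

Emit:
send_rows([
  [0.96,0.043,0,0,0,0,-1],
  [0.96,0.043,0,0,0,0,-1],
  [0.96,0.043,0,0,0,0,-1],
  [0.96,0.043,0,0,0,0,-1],
  [0,0,0,0,0,-1,-1],
  [0,0,0,0,0,-1,-1],
  [0,0,0,0,0,-1,-1],
  [0,0,0,0,0,-1,-1],
  [0,0,0,0,0,-1,-1],
  [0,0,0,0,0,-1,-1],
  [0,0,0,0,0,-1,-1],
  [0,0,0,0,0,-1,-1],
])

```text
time_s: 8.95
position: [0.5783, 0.1343, 0.2725]
tcp_rot: [[-0.923, 0.385, -0.0], [0.385, 0.923, -0.0], [0.0, -0.0, -1.0]]
force: [-1.1, -0.7, 0.1]
opening: 1.0
```

Emit:
send_rows([
  [0,0,0,0,0,-1,-1],
  [0,0,0,0,0,0,-1],
  [0,0,0,0,0,0,-1],
])

```text
time_s: 9.32
position: [0.5784, 0.1343, 0.2725]
tcp_rot: [[-0.974, 0.227, -0.0], [0.227, 0.974, 0.0], [0.0, 0.0, -1.0]]
force: [-0.0, -0.9, 0.2]
opening: 1.003
```

```bash
python3 look.py 3 spanner spanner_grip rest_top
cat > sp.py <<'E'
from holes import *
import sys
c,P=load(sys.argv[1]); V,U=np.mgrid[:400,:640]
X=deproj(c,P,U.astype(float),V.astype(float),c['depth'].astype(float))
m=(c['depth']>0)&(np.hypot(X[...,0]-.5,X[...,1]-.153)<.07)
for z0,z1 in [(.003,.009),(.015,.025),(.029,.038),(.05,.088),(.092,.1)]:
    k=m&(X[...,2]>z0)&(X[...,2]<z1);q=X[k]
    if len(q)>5:
        r=cv2.minAreaRect(q[:,:2].astype(np.float32)*1000); print(z0,len(q),np.round(q.mean(0),4),'rect',np.round(r[0],1),np.round(r[1],1),round(r[2],1),'z',np.round(np.median(q[:,2]),4),'px',U[k].min(),U[k].max(),V[k].min(),V[k].max())
E
python3 sp.py w3.npz
```

```text
9.325 [0.5784 0.1343 0.2725] [[-0.974, 0.227, -0.0], [0.227, 0.974, 0.0], [0.0, 0.0, -1.0]] [  2.3  24.8  83.3   0.   71.9 -74.6] [-0.04 -0.86  0.15]
spanner [320.4 200.9] 0.77 [0.6247 0.1268 0.022 ]
spanner [320.1 107.9] 0.69 [0.5027 0.1542 0.0973]
spanner_grip [319.7 211.6] 0.83 [0.6228 0.1259 0.0776]
spanner_grip [316.6 104.5] 0.66 [0.4984 0.1513 0.0974]
rest_top [319.7 107.9] 0.67 [0.5026 0.1538 0.0977]
0.003 3294 [0.4981 0.153  0.0061] rect [498.9 152.8] [90.  89.9] 65.7 z 0.0061 px 281 356 67 145
0.015 58 [0.4989 0.1528 0.0221] rect [498.9 152.8] [31.7 17.7] 76.8 z 0.0222 px 306 330 100 114
0.029 651 [0.4993 0.1528 0.0338] rect [498.6 152.8] [23.6 69.2] 76.9 z 0.0339 px 309 327 78 134
0.092 423 [0.4993 0.1526 0.0959] rect [499.3 152.7] [13.2 33.4] 76.6 z 0.0959 px 312 324 89 121
```

View pics/w3.png

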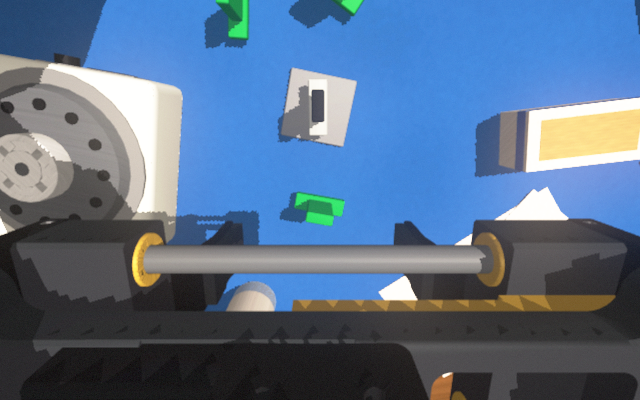

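The black handle is at (318,105) on the grey plate. Its measured axis is (0.499, 0.1528) and its yaw matches the tool. Descending over it.

Emit:
send_rows([
  [0.815,0,0.5,0,0,0,-1],
  [0.815,0,0.5,0,0,0,-1],
  [0.815,0,0.5,0,0,0,-1],
  [0.815,0,0.5,0,0,0,-1],
  [0,0,0.9,0,0,0,-1],
  [0,0,0.9,0,0,0,-1],
  [0,0,0.9,0,0,0,-1],
  [0,0,0.9,0,0,0,-1],
  [0,0,0.9,0,0,0,-1],
  [0,0,0,0,0,0,-1],
  [0,0,0,0,0,0,-1],
])

```text
time_s: 10.9
position: [0.4996, 0.1526, 0.1107]
tcp_rot: [[-0.974, 0.225, 0.001], [0.225, 0.974, 0.0], [-0.001, 0.0, -1.0]]
force: [-0.4, 0.4, 0.9]
opening: 1.001
```

```bash
python3 look.py 4; python3 sp.py w4.npz
python3 - <<'E'
from h import *
c=vision.capture('side'); save('side4.png',cv2.resize(c['img'][170:330,220:460],(780,520),interpolation=cv2.INTER_CUBIC))
E
```

```text
10.9 [0.4996 0.1526 0.1107] [[-0.974, 0.225, 0.001], [0.225, 0.974, 0.0], [-0.001, 0.0, -1.0]] [  4.7  32.  102.7   0.   45.2 -72.3] [-0.43  0.36  0.91]
0.003 6747 [0.4942 0.1533 0.006 ] rect [499.1 152.4] [90.2 89.7] 65.6 z 0.006 px 263 376 136 243
0.015 125 [0.4987 0.151  0.0219] rect [499.7 152.3] [31.4 18.4] 77.6 z 0.022 px 300 336 188 209
0.029 1134 [0.4854 0.1555 0.0339] rect [498.7 152.3] [24. 69.] 77.3 z 0.034 px 303 332 160 240
0.05 267 [0.483  0.1559 0.0708] rect [483.6 155.7] [14.   2.4] 76.8 z 0.0719 px 307 328 187 202
0.092 902 [0.4951 0.153  0.0959] rect [495.7 152.8] [13.4 26.7] 77.3 z 0.096 px 307 328 202 243
```

View pics/side4.png

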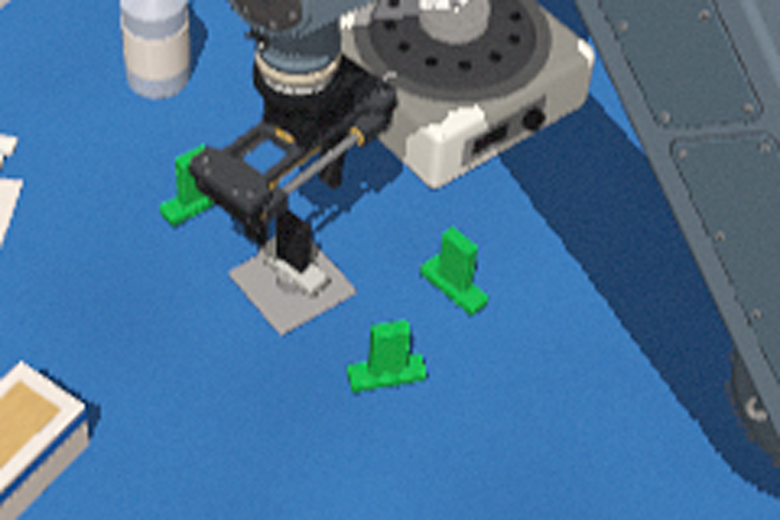

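View pics/w4.png

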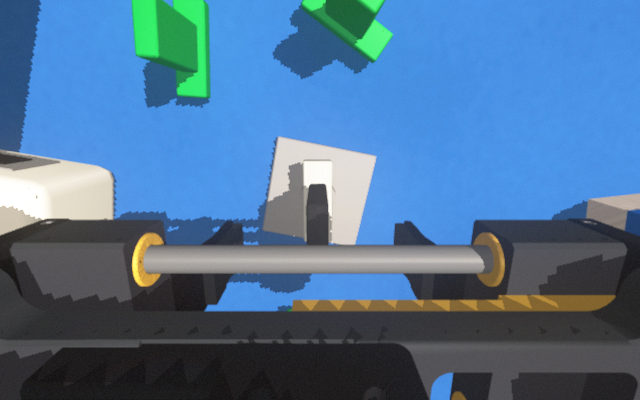

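Handle centred between the fingers (318,210). Lower and close.

Emit:
send_rows([
  [0.02,0,0.6,0,0,0,-1],
  [0,0,0.6,0,0,0,-1],
  [0,0,0.6,0,0,0,-1],
  [0,0,0.5,0,0,0,-1],
  [0,0,0,0,0,0,-1],
  [0,0,0,0,0,0,-1],
])

```text
time_s: 11.75
position: [0.4986, 0.1527, 0.0525]
tcp_rot: [[-0.974, 0.225, 0.0], [0.225, 0.974, -0.0], [-0.0, 0.0, -1.0]]
force: [-0.1, 0.1, 0.1]
opening: 1.004
```

Emit:
send_rows([
  [0,0,0,0,0,0,0],
  [0,0,0,0,0,0,0.5],
  [0,0,0,0,0,0,1],
  [0,0,0,0,0,0,1],
  [0,0,0,0,0,0,1],
  [0,0,0,0,0,0,1],
  [0,0,0,0,0,0,1],
  [0,0,0,0,0,0,1],
  [0,0,0,0,0,0,1],
  [0,0,0,0,0,0,1],
])

```text
time_s: 13.0
position: [0.4984, 0.1527, 0.0525]
tcp_rot: [[-0.974, 0.225, -0.0], [0.225, 0.974, -0.0], [0.0, -0.0, -1.0]]
force: [-0.2, 0.2, -0.3]
opening: 0.161
```

```bash
cat > st.py <<'E'
from h import *
s=status.read_state(); print({k:np.round(v,4).tolist() for k,v in s.items() if k not in('qvel','tau')})
E
python3 st.py
```

```text
{'time_s': 13.0, 'joint_positions': [4.7348, 37.9121, 104.5663, -0.0013, 37.5306, -72.2626], 'position': [0.4984, 0.1527, 0.0525], 'tcp_rot': [[-0.9744, 0.225, -0.0002], [0.225, 0.9744, -0.0], [0.0001, -0.0001, -1.0]], 'force': [-0.185, 0.1592, -0.3213], 'moment': [0.0858, -0.0145, 0.0185], 'opening': 0.1607}
```

Grip holds (opening 0.161, which is 14 mm). Lift.

Emit:
send_rows([
  [0,0,-0.3,0,0,0,1],
  [0,0,-0.6,0,0,0,1],
  [0,0,-0.95,0,0,0,1],
  [0,0,-0.95,0,0,0,1],
  [0,0,-0.95,0,0,0,1],
  [0,0,-0.95,0,0,0,1],
  [0,0,-0.95,0,0,0,1],
  [0,0,-0.95,0,0,0,1],
  [0,0,0,0,0,0,1],
  [0,0,0,0,0,0,1],
])

```text
time_s: 14.25
position: [0.4977, 0.1526, 0.2173]
tcp_rot: [[-0.974, 0.225, -0.001], [0.225, 0.974, -0.0], [0.001, -0.0, -1.0]]
force: [0.3, 0.6, -2.1]
opening: 0.16
```

```bash
python3 st.py
python3 - <<'E'
from h import *
c=vision.capture('side'); save('side5.png',cv2.resize(c['img'][150:310,220:460],(780,520),interpolation=cv2.INTER_CUBIC))
E
```

```text
{'time_s': 14.25, 'joint_positions': [4.7376, 22.6283, 97.2776, 0.0019, 60.1487, -72.2634], 'position': [0.4977, 0.1526, 0.2173], 'tcp_rot': [[-0.9744, 0.225, -0.001], [0.225, 0.9744, -0.0001], [0.0009, -0.0003, -1.0]], 'force': [0.2898, 0.6147, -2.1027], 'moment': [0.1115, -0.0123, 0.0178], 'opening': 0.1602}
```

View pics/side5.png

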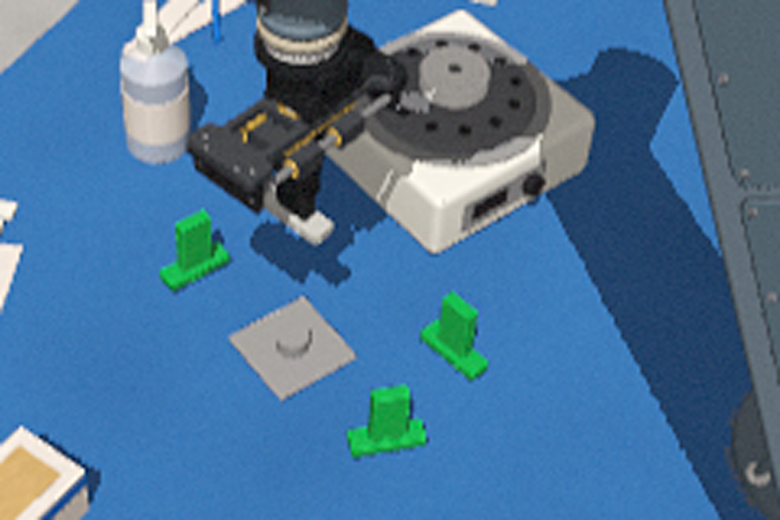

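The spanner is lifted off the rest (crossbar at (300,215) in the crop). Now over to the collar.

Emit:
send_rows([
  [-0.185,-0.871,0,0,0,0,1],
  [-0.185,-0.871,0,0,0,0,1],
  [-0.185,-0.871,0,0,0,0,1],
  [-0.185,-0.871,0,0,0,0,1],
  [-0.185,-0.871,0,0,0,0,1],
  [-0.185,-0.871,0,0,0,0,1],
  [-0.185,-0.871,0,0,0,0,1],
  [-0.185,-0.871,0,0,0,0,1],
  [-0.185,-0.871,0,0,0,0,1],
  [-0.185,-0.871,0,0,0,0,1],
  [-0.185,-0.871,0,0,0,0,1],
  [-0.185,-0.871,0,0,0,0,1],
])

```text
time_s: 15.8
position: [0.4929, -0.1148, 0.2163]
tcp_rot: [[-0.974, 0.225, -0.003], [0.225, 0.974, 0.001], [0.003, 0.001, -1.0]]
force: [0.4, -0.8, -0.9]
opening: 0.159
```

Emit:
send_rows([
  [-0.185,-0.871,0,0,0,0,1],
  [-0.185,-0.871,0,0,0,0,1],
  [0,0,0,0,0,0.85,1],
  [0,0,0,0,0,0.85,1],
  [0,0,0,0,0,0.85,1],
  [0,0,0,0,0,0.85,1],
  [0,0,0,0,0,0.85,1],
  [0,0,0,0,0,0.85,1],
  [0,0,0,0,0,0,1],
  [0,0,0,0,0,0,1],
  [0,0,0,0,0,0,1],
])

```text
time_s: 17.18
position: [0.4928, -0.1588, 0.2173]
tcp_rot: [[-0.439, 0.898, -0.001], [0.898, 0.439, 0.0], [0.001, -0.0, -1.0]]
force: [-0.0, 0.4, -2.3]
opening: 0.158
```

```bash
python3 st.py
```

```text
{'time_s': 17.175, 'joint_positions': [-30.2416, 22.4131, 97.6661, -0.0008, 59.9565, -56.3071], 'position': [0.4928, -0.1588, 0.2173], 'tcp_rot': [[-0.4394, 0.8983, -0.0005], [0.8983, 0.4394, 0.0003], [0.0005, -0.0004, -1.0]], 'force': [-0.0414, 0.3658, -2.2881], 'moment': [0.0361, 0.0521, 0.028], 'opening': 0.1576}
```

Emit:
send_rows([
  [0.01,-0.015,0.6,0,0,0,1],
  [0,0,0.6,0,0,0,1],
  [0,0,0.55,0,0,0,1],
  [0,0,0,0,0,0,1],
  [0,0,0,0,0,0,1],
  [0,0,0,0,0,0,1],
])

```text
time_s: 17.92
position: [0.493, -0.1591, 0.1743]
tcp_rot: [[-0.438, 0.899, 0.001], [0.899, 0.438, -0.001], [-0.001, 0.001, -1.0]]
force: [0.3, 0.1, -0.8]
opening: 0.159
```

```bash
python3 st.py
python3 - <<'E'
from h import *
c=vision.capture('side'); d=vision.capture('scene')
save('s6.png',np.hstack([cv2.resize(c['img'][130:220,310:410],(400,360),interpolation=cv2.INTER_CUBIC),cv2.resize(d['img'][100:190,230:330],(400,360),interpolation=cv2.INTER_CUBIC)]))
E
```

```text
{'time_s': 17.925, 'joint_positions': [-30.2584, 25.9006, 100.2899, 0.0015, 53.7384, -56.2622], 'position': [0.493, -0.1591, 0.1743], 'tcp_rot': [[-0.4384, 0.8988, 0.0011], [0.8988, 0.4384, -0.0006], [-0.001, 0.0007, -1.0]], 'force': [0.3369, 0.129, -0.8154], 'moment': [0.0332, -0.0181, 0.0442], 'opening': 0.1594}
```

View pics/s6.png

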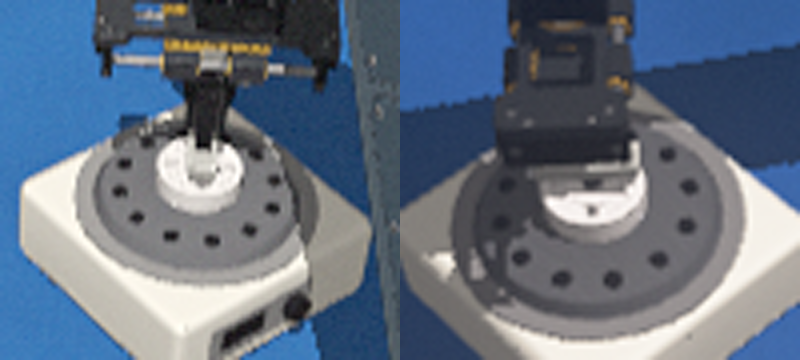

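```bash
cat > av.py <<'E'
from h import *
import sys
n=int(sys.argv[1]) if len(sys.argv)>1 else 4
A=[]
for i in range(n):
    s=status.read_state(); R=np.array(s['tcp_rot'])
    A.append(np.r_[s['position'],s['force'],s['moment'],np.degrees(np.arctan2(R[1,0],R[0,0])),s['opening']]); 
    if i<n-1: vision.capture('side')
A=np.array(A); print(round(s['time_s'],3));print('mean',np.round(A.mean(0),4).tolist());print('sd',np.round(A.std(0),4).tolist()); print(np.round(s['joint_positions'],2))
E
python3 av.py 5
```

```text
18.225
mean [0.4927, -0.1589, 0.1742, 0.211, -0.2407, -1.8144, 0.0117, -0.0184, 0.0037, 116.0026, 0.1591]
sd [0.0001, 0.0001, 0.0001, 0.4525, 0.1951, 0.4297, 0.0259, 0.0232, 0.0286, 0.0013, 0.0021]
[-30.26  25.91 100.33  -0.    53.73 -56.26]
```

Emit:
send_rows([
  [0,0,0.06,0,0,0,1],
  [0,0,0.06,0,0,0,1],
  [0,0,0.06,0,0,0,1],
  [0,0,0.06,0,0,0,1],
  [0,0,0,0,0,0,1],
  [0,0,0,0,0,0,1],
])

```text
time_s: 18.98
position: [0.4926, -0.1589, 0.1678]
tcp_rot: [[-0.438, 0.899, -0.0], [0.899, 0.438, 0.0], [0.0, 0.0, -1.0]]
force: [0.1, 0.4, -2.1]
opening: 0.161
```

Emit:
send_rows([
  [0,0,0.04,0,0,0,1],
  [0,0,0,0,0,0,1],
  [0,0,0,0,0,0,1],
])

```text
time_s: 19.35
position: [0.4925, -0.1589, 0.1668]
tcp_rot: [[-0.438, 0.899, -0.0], [0.899, 0.438, -0.0], [-0.0, -0.0, -1.0]]
force: [-0.0, 0.3, -1.9]
opening: 0.159
```

```bash
python3 av.py 4
```

```text
19.5
mean [0.4925, -0.1589, 0.1668, -0.2605, 0.0931, -1.8328, 0.0167, -0.0362, 0.0255, 115.9992, 0.1593]
sd [0.0, 0.0, 0.0, 0.4263, 0.1714, 0.2924, 0.022, 0.0161, 0.0207, 0.0014, 0.0016]
[-30.26  26.54 100.71  -0.    52.74 -56.26]
```

Emit:
send_rows([
  [0,0,0.04,0,0,0,1],
  [0,0,0.04,0,0,0,1],
  [0,0,0,0,0,0,1],
  [0,0,0,0,0,0,1],
])

```text
time_s: 20.0
position: [0.4925, -0.1589, 0.1648]
tcp_rot: [[-0.438, 0.899, -0.0], [0.899, 0.438, -0.0], [-0.0, -0.0, -1.0]]
force: [-0.1, -0.4, -1.6]
opening: 0.16
```

Emit:
send_rows([
  [0,0,0.04,0,0,0,1],
  [0,0,0.04,0,0,0,1],
  [0,0,0,0,0,0,1],
  [0,0,0,0,0,0,1],
])

```text
time_s: 20.5
position: [0.4925, -0.1589, 0.1628]
tcp_rot: [[-0.438, 0.899, -0.0], [0.899, 0.438, -0.0], [0.0, -0.0, -1.0]]
force: [-0.7, 0.4, -1.7]
opening: 0.155
```

```bash
python3 av.py 3
```

```text
20.6
mean [0.4926, -0.1589, 0.1628, -0.3239, 0.1477, -1.3871, 0.0374, -0.0059, 0.0047, 116.0022, 0.1566]
sd [0.0, 0.0, 0.0, 0.3663, 0.4399, 0.2148, 0.0315, 0.0055, 0.0211, 0.0012, 0.0011]
[-30.26  26.9  100.92  -0.    52.18 -56.26]
```

Going in without resistance: the tips are about 5.7 mm deep. Continuing in small steps until the crossbar reaches the face.

Emit:
send_rows([
  [0,0,0.04,0,0,0,1],
  [0,0,0.04,0,0,0,1],
  [0,0,0.04,0,0,0,1],
  [0,0,0,0,0,0,1],
  [0,0,0,0,0,0,1],
])

```text
time_s: 21.22
position: [0.4925, -0.1588, 0.1598]
tcp_rot: [[-0.438, 0.899, -0.0], [0.899, 0.438, 0.0], [0.0, -0.0, -1.0]]
force: [-0.2, 0.7, -1.2]
opening: 0.159
```

Emit:
send_rows([
  [0,0,0.03,0,0,0,1],
  [0,0,0,0,0,0,1],
  [0,0,0,0,0,0,1],
])

```text
time_s: 21.6
position: [0.4925, -0.1589, 0.159]
tcp_rot: [[-0.438, 0.899, -0.0], [0.899, 0.438, 0.0], [0.0, -0.0, -1.0]]
force: [-0.7, 0.0, -1.3]
opening: 0.16
```

```bash
python3 av.py 3
```

```text
21.7
mean [0.4925, -0.1588, 0.1591, -0.2491, 0.0802, -2.0331, 0.0376, -0.0596, 0.0162, 116.0, 0.1595]
sd [0.0, 0.0, 0.0, 0.4285, 0.0387, 0.5039, 0.011, 0.007, 0.0073, 0.0007, 0.0009]
[-30.26  27.23 101.11  -0.    51.65 -56.26]
```

Emit:
send_rows([
  [0,0,0.02,0,0,0,1],
  [0,0,0,0,0,0,1],
  [0,0,0,0,0,0,1],
])

```text
time_s: 22.08
position: [0.4926, -0.1589, 0.1586]
tcp_rot: [[-0.438, 0.899, 0.0], [0.899, 0.438, -0.0], [-0.0, 0.0, -1.0]]
force: [0.3, 0.4, -2.4]
opening: 0.161
```

Emit:
send_rows([
  [0,0,0.012,0,0,0,1],
  [0,0,0,0,0,0,1],
  [0,0,0,0,0,0,1],
])

```text
time_s: 22.45
position: [0.4926, -0.1588, 0.1584]
tcp_rot: [[-0.438, 0.899, 0.0], [0.899, 0.438, -0.0], [-0.0, 0.0, -1.0]]
force: [-1.1, 0.1, 0.7]
opening: 0.155
```

```bash
python3 av.py 3
```

```text
22.55
mean [0.4926, -0.1589, 0.1584, -0.6918, 0.1658, 1.2743, 0.0754, 0.0654, 0.0022, 116.0016, 0.1575]
sd [0.0, 0.0, 0.0, 0.2684, 0.7055, 0.6069, 0.0085, 0.0065, 0.0129, 0.0015, 0.0023]
[-30.26  27.29 101.15  -0.    51.55 -56.26]
```

Seated: contact force of about 3 N at the expected depth (TCP z 0.1584, expected 0.1585). Now turning clockwise gently.

Emit:
send_rows([
  [0,0,0,0,0,0.15,1],
  [0,0,0,0,0,0.15,1],
  [0,0,0,0,0,0.15,1],
  [0,0,0,0,0,0.15,1],
])

```text
time_s: 23.05
position: [0.4929, -0.159, 0.1584]
tcp_rot: [[-0.341, 0.94, 0.001], [0.94, 0.341, -0.0], [-0.001, 0.001, -1.0]]
force: [0.8, 1.0, 2.3]
opening: 0.162
```

```bash
python3 st.py
```

```text
{'time_s': 23.05, 'joint_positions': [-30.256, 27.2949, 101.1323, 0.0, 51.5238, -50.1728], 'position': [0.4929, -0.159, 0.1584], 'tcp_rot': [[-0.3407, 0.9402, 0.0007], [0.9402, 0.3407, -0.0004], [-0.0007, 0.0005, -1.0]], 'force': [0.8266, 0.9839, 2.2604], 'moment': [0.13, -0.0702, 0.1818], 'opening': 0.1622}
```

Emit:
send_rows([
  [0,0,0,0,0,0.15,1],
  [0,0,0,0,0,0.15,1],
  [0,0,0,0,0,0.15,1],
  [0,0,0,0,0,0.15,1],
])

```text
time_s: 23.55
position: [0.4929, -0.159, 0.1584]
tcp_rot: [[-0.24, 0.971, 0.001], [0.971, 0.24, -0.0], [-0.001, 0.001, -1.0]]
force: [0.3, 0.3, 3.6]
opening: 0.157
```

```bash
python3 st.py
```

```text
{'time_s': 23.55, 'joint_positions': [-30.2592, 27.2976, 101.1318, 0.0074, 51.5204, -44.1609], 'position': [0.4929, -0.159, 0.1584], 'tcp_rot': [[-0.2402, 0.9707, 0.0008], [0.9707, 0.2402, -0.0004], [-0.0005, 0.0007, -1.0]], 'force': [0.2923, 0.3241, 3.5573], 'moment': [0.0542, -0.1937, 0.1876], 'opening': 0.1566}
```

Emit:
send_rows([
  [0,0,0,0,0,0.15,1],
  [0,0,0,0,0,0.15,1],
  [0,0,0,0,0,0.15,1],
  [0,0,0,0,0,0.15,1],
  [0,0,0,0,0,0.15,1],
])

```text
time_s: 24.18
position: [0.4929, -0.159, 0.1584]
tcp_rot: [[-0.111, 0.994, 0.001], [0.994, 0.111, -0.0], [-0.0, 0.001, -1.0]]
force: [1.2, 1.2, 4.3]
opening: 0.161
```

```bash
python3 st.py
```

```text
{'time_s': 24.175, 'joint_positions': [-30.2602, 27.2994, 101.1341, 0.0076, 51.5202, -36.6593], 'position': [0.4929, -0.159, 0.1584], 'tcp_rot': [[-0.1114, 0.9938, 0.0007], [0.9938, 0.1114, -0.0003], [-0.0004, 0.0007, -1.0]], 'force': [1.1928, 1.199, 4.272], 'moment': [0.0969, -0.3672, 0.1694], 'opening': 0.1613}
```

Emit:
send_rows([
  [0,0,0,0,0,0.12,1],
  [0,0,0,0,0,0.12,1],
  [0,0,0,0,0,0.12,1],
])

```text
time_s: 24.55
position: [0.4929, -0.159, 0.1584]
tcp_rot: [[-0.049, 0.999, 0.001], [0.999, 0.049, -0.0], [-0.0, 0.001, -1.0]]
force: [2.5, -0.0, 5.0]
opening: 0.161
```

```bash
python3 st.py
```

```text
{'time_s': 24.55, 'joint_positions': [-30.259, 27.2981, 101.1322, 0.0053, 51.5204, -33.0801], 'position': [0.4929, -0.159, 0.1584], 'tcp_rot': [[-0.0492, 0.9988, 0.0008], [0.9988, 0.0492, -0.0004], [-0.0004, 0.0008, -1.0]], 'force': [2.4835, -0.0483, 4.9683], 'moment': [0.0247, -0.54, 0.1525], 'opening': 0.1611}
```

Emit:
send_rows([
  [0,0.008,-0.006,0,0,0.12,1],
  [0,0,0,0,0,0.12,1],
  [0,0,0,0,0,0.12,1],
])

```text
time_s: 24.92
position: [0.4929, -0.159, 0.1584]
tcp_rot: [[0.014, 1.0, 0.0], [1.0, -0.014, -0.0], [-0.0, 0.0, -1.0]]
force: [3.1, 0.5, 3.2]
opening: 0.153
```

```bash
python3 st.py
```

```text
{'time_s': 24.925, 'joint_positions': [-30.2511, 27.3077, 101.1099, -0.0038, 51.5538, -29.4667], 'position': [0.4929, -0.159, 0.1584], 'tcp_rot': [[0.0137, 0.9999, 0.0004], [0.9999, -0.0137, -0.0003], [-0.0003, 0.0004, -1.0]], 'force': [3.0763, 0.5145, 3.2357], 'moment': [-0.1151, -0.6186, 0.1774], 'opening': 0.1531}
```

Emit:
send_rows([
  [0,0,0,0,0,0.12,1],
  [0,0,0,0,0,0.12,1],
  [0,0,0,0,0,0.1,1],
])

```text
time_s: 25.3
position: [0.4929, -0.159, 0.1584]
tcp_rot: [[0.073, 0.997, 0.0], [0.997, -0.073, -0.0], [-0.0, 0.0, -1.0]]
force: [3.2, -0.1, 3.7]
opening: 0.162
```

```bash
python3 st.py
```

```text
{'time_s': 25.3, 'joint_positions': [-30.2507, 27.3111, 101.1104, -0.0031, 51.5544, -26.0784], 'position': [0.4929, -0.159, 0.1584], 'tcp_rot': [[0.0727, 0.9974, 0.0003], [0.9974, -0.0727, -0.0002], [-0.0002, 0.0004, -1.0]], 'force': [3.1935, -0.0803, 3.7085], 'moment': [-0.1447, -0.6878, 0.2191], 'opening': 0.1619}
```

Emit:
send_rows([
  [0,0.012,0,0,0,0.1,1],
  [0,0,0,0,0,0.1,1],
  [0,0,0,0,0,0.1,1],
])

```text
time_s: 25.68
position: [0.493, -0.159, 0.1584]
tcp_rot: [[0.125, 0.992, -0.0], [0.992, -0.125, -0.0], [-0.0, -0.0, -1.0]]
force: [2.7, 0.0, 3.9]
opening: 0.154
```

```bash
python3 st.py
```

```text
{'time_s': 25.675, 'joint_positions': [-30.2394, 27.3205, 101.0818, -0.0182, 51.5964, -23.0674], 'position': [0.493, -0.159, 0.1584], 'tcp_rot': [[0.1247, 0.9922, -0.0001], [0.9922, -0.1247, -0.0002], [-0.0002, -0.0001, -1.0]], 'force': [2.6647, 0.047, 3.8676], 'moment': [-0.2347, -0.5261, 0.1306], 'opening': 0.1539}
```

Emit:
send_rows([
  [0,0,0,0,0,0.1,1],
  [0,0,0,0,0,0.1,1],
  [0,0,0,0,0,0.1,1],
])

```text
time_s: 26.05
position: [0.493, -0.159, 0.1584]
tcp_rot: [[0.176, 0.984, -0.0], [0.984, -0.176, -0.0], [-0.0, -0.0, -1.0]]
force: [1.9, -0.5, 3.3]
opening: 0.154
```

```bash
python3 st.py
```

```text
{'time_s': 26.05, 'joint_positions': [-30.2391, 27.3237, 101.0818, -0.0169, 51.5987, -20.0684], 'position': [0.493, -0.159, 0.1584], 'tcp_rot': [[0.1764, 0.9843, -0.0002], [0.9843, -0.1764, -0.0002], [-0.0002, -0.0001, -1.0]], 'force': [1.8789, -0.5382, 3.2568], 'moment': [-0.3667, -0.4232, 0.203], 'opening': 0.154}
```

Emit:
send_rows([
  [0,0,0,0,0,0.1,1],
  [0,0,0,0,0,0.1,1],
  [0,0,0,0,0,0.1,1],
])

```text
time_s: 26.42
position: [0.493, -0.1589, 0.1584]
tcp_rot: [[0.226, 0.974, -0.0], [0.974, -0.226, -0.0], [-0.0, -0.0, -1.0]]
force: [2.6, -2.3, 3.9]
opening: 0.157
```

```bash
python3 st.py
```

```text
{'time_s': 26.425, 'joint_positions': [-30.2259, 27.3233, 101.0783, -0.0327, 51.5938, -17.123], 'position': [0.493, -0.1589, 0.1584], 'tcp_rot': [[0.2264, 0.974, -0.0002], [0.974, -0.2264, -0.0004], [-0.0005, -0.0001, -1.0]], 'force': [2.619, -2.3263, 3.8623], 'moment': [-0.3299, -0.4131, 0.6399], 'opening': 0.1565}
```

Emit:
send_rows([
  [0,0,0,0,0,0.1,1],
  [0,0,0,0,0,0.1,1],
])

```text
time_s: 26.68
position: [0.493, -0.1588, 0.1584]
tcp_rot: [[0.261, 0.965, -0.0], [0.965, -0.261, -0.0], [-0.0, -0.0, -1.0]]
force: [2.4, -1.7, 4.0]
opening: 0.167
```

```bash
python3 st.py
```

```text
{'time_s': 26.675, 'joint_positions': [-30.2207, 27.3197, 101.0813, -0.0181, 51.606, -15.1097], 'position': [0.493, -0.1588, 0.1584], 'tcp_rot': [[0.2605, 0.9655, -0.0002], [0.9655, -0.2605, -0.0002], [-0.0002, -0.0002, -1.0]], 'force': [2.4442, -1.6928, 3.9686], 'moment': [-0.2027, -0.4059, 0.7228], 'opening': 0.1668}
```

Emit:
send_rows([
  [0,0,0,0,0,0,1],
  [0,0,0,0,0,0,1],
])

```text
time_s: 26.92
position: [0.493, -0.1588, 0.1584]
tcp_rot: [[0.26, 0.966, -0.0], [0.966, -0.26, 0.0], [0.0, -0.0, -1.0]]
force: [2.8, -2.2, 5.1]
opening: 0.167
```

```bash
python3 av.py 2
```

```text
26.975
mean [0.493, -0.1588, 0.1584, 2.162, -1.4439, 4.7736, -0.2319, -0.374, 0.7621, 74.9127, 0.1654]
sd [0.0, 0.0, 0.0, 0.6033, 0.7412, 0.346, 0.0042, 0.0101, 0.0191, 0.003, 0.0012]
[-30.23  27.32 101.08   0.    51.61 -15.14]
```

Emit:
send_rows([
  [0,0,0,0,0,-0.1,1],
  [0,0,0,0,0,-0.1,1],
  [0,0,0,0,0,0,1],
])

```text
time_s: 27.35
position: [0.493, -0.1588, 0.1584]
tcp_rot: [[0.227, 0.974, 0.0], [0.974, -0.227, 0.0], [0.0, -0.0, -1.0]]
force: [1.2, -1.6, 4.8]
opening: 0.157
```

```bash
python3 av.py 2
```

```text
27.4
mean [0.493, -0.1588, 0.1584, 1.4076, -1.6321, 4.6062, -0.2148, -0.3874, 0.3493, 76.8608, 0.1594]
sd [0.0, 0.0, 0.0, 0.223, 0.0755, 0.2277, 0.0223, 0.0084, 0.0022, 0.0026, 0.0027]
[-3.0240e+01  2.7320e+01  1.0108e+02  2.0000e-02  5.1610e+01 -1.7110e+01]
```

The stop is felt: the moment rose from 0.2 to 0.76 N m and held, where free turning takes about 0.18. I relax by backing off within the hole play.

Emit:
send_rows([
  [0,0,0,0,0,-0.1,1],
  [0,0,0,0,0,-0.1,1],
  [0,0,0,0,0,0,1],
])

```text
time_s: 27.78
position: [0.4929, -0.1587, 0.1584]
tcp_rot: [[0.193, 0.981, -0.0], [0.981, -0.193, 0.001], [0.001, -0.0, -1.0]]
force: [1.6, -1.3, 4.6]
opening: 0.159
```

```bash
python3 av.py 2
```

```text
27.825
mean [0.4929, -0.1587, 0.1584, 1.8166, -1.1667, 5.0168, -0.2063, -0.296, 0.0024, 78.854, 0.1597]
sd [0.0, 0.0, 0.0, 0.261, 0.1596, 0.4354, 0.0497, 0.0109, 0.0384, 0.0004, 0.0005]
[-3.0240e+01  2.7320e+01  1.0109e+02  3.0000e-02  5.1620e+01 -1.9120e+01]
```

Emit:
send_rows([
  [0,0,-0.02,0,0,-0.1,1],
  [0,0,-0.04,0,0,0,1],
  [0,0,-0.06,0,0,0,1],
  [0,0,-0.08,0,0,0,1],
])

```text
time_s: 28.32
position: [0.4924, -0.1583, 0.1629]
tcp_rot: [[0.175, 0.984, -0.002], [0.984, -0.175, 0.001], [0.001, -0.002, -1.0]]
force: [0.9, -0.5, -2.0]
opening: 0.163
```

```bash
python3 av.py 2
```

```text
28.375
mean [0.4924, -0.1583, 0.1631, 1.054, -0.1302, -1.9179, -0.0366, -0.2294, 0.0284, 79.8963, 0.1625]
sd [0.0, 0.0, 0.0002, 0.1382, 0.4073, 0.0322, 0.0001, 0.0627, 0.0184, 0.0023, 0.0006]
[-3.0220e+01  2.6880e+01  1.0086e+02  1.0000e-02  5.2380e+01 -2.0130e+01]
```

Emit:
send_rows([
  [0,0,-0.15,0,0,0,1],
  [0,0,-0.25,0,0,0,1],
  [0,0,-0.5,0,0,0,1],
  [0,0,-0.7,0,0,0,1],
  [0,0,-0.6,0,0,0,1],
  [0,0,0,0,0,0,1],
  [0,0,0,0,0,0,1],
  [0,0,0,0,0,0,1],
])

```text
time_s: 29.38
position: [0.4925, -0.1586, 0.2177]
tcp_rot: [[0.175, 0.984, -0.001], [0.984, -0.175, 0.001], [0.001, -0.002, -1.0]]
force: [0.1, 0.3, -1.8]
opening: 0.161
```

```bash
python3 av.py 2;python3 - <<'E'
from h import *
s=status.read_state(); print(np.round(s['tcp_rot'],4).tolist())
c=vision.capture('side'); d=vision.capture('scene')
save('s7.png',np.hstack([cv2.resize(c['img'][110:220,300:420],(400,366),interpolation=cv2.INTER_CUBIC),cv2.resize(d['img'][90:190,230:330],(400,366),interpolation=cv2.INTER_CUBIC)]))
E
```

```text
29.425
mean [0.4926, -0.1586, 0.2177, -0.1696, -0.0849, -1.9852, 0.0105, 0.0326, -0.0139, 79.8979, 0.1591]
sd [0.0, 0.0, 0.0, 0.2806, 0.3638, 0.1545, 0.0044, 0.0022, 0.0068, 0.0001, 0.0019]
[-30.23  22.38  97.63   0.    60.08 -20.13]
[[0.1754, 0.9845, -0.0014], [0.9845, -0.1754, 0.0008], [0.0006, -0.0015, -1.0]]
```

View pics/s7.png

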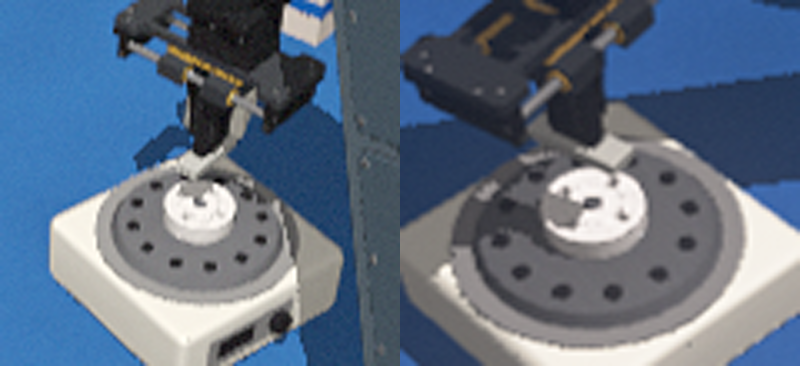

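The spanner is held upright above the collar (pale crossbar at (205,160) left, (605,150) right). Back to the rest.

Emit:
send_rows([
  [0.879,-0.14,0,0,0,0,1],
  [0.879,-0.14,0,0,0,0,1],
  [0.879,-0.14,0,0,0,0,1],
  [0.879,-0.14,0,0,0,0,1],
  [0.879,-0.14,0,0,0,0,1],
  [0.879,-0.14,0,0,0,0,1],
  [0.879,-0.14,0,0,0,0,1],
  [0.879,-0.14,0,0,0,0,1],
  [0.879,-0.14,0,0,0,0,1],
  [0.879,-0.14,0,0,0,0,1],
  [0.879,-0.14,0,0,0,0,1],
  [0.879,-0.14,0,0,0,0,1],
])

```text
time_s: 31.02
position: [0.4978, 0.1088, 0.2181]
tcp_rot: [[0.175, 0.984, -0.001], [0.984, -0.175, -0.0], [-0.0, -0.001, -1.0]]
force: [0.6, 0.1, -1.8]
opening: 0.158
```

Emit:
send_rows([
  [0.879,-0.14,0,0,0,0,1],
  [0.879,-0.14,0,0,0,0,1],
  [0,0,0,0,0,-0.968,1],
  [0,0,0,0,0,-0.968,1],
  [0,0,0,0,0,-0.968,1],
  [0,0,0,0,0,-0.968,1],
  [0,0,0,0,0,-0.968,1],
  [0,0,0,0,0,-0.968,1],
  [0,0,0,0,0,-0.968,1],
  [0,0,0,0,0,-0.968,1],
  [0,0,0,0,0,-0.968,1],
  [0,0,0,0,0,0,1],
])

```text
time_s: 32.52
position: [0.4986, 0.1526, 0.2181]
tcp_rot: [[-0.974, 0.227, -0.001], [0.227, 0.974, -0.0], [0.001, -0.0, -1.0]]
force: [-0.0, 0.0, -1.7]
opening: 0.158
```

Emit:
send_rows([
  [0,0,0,0,0,0,1],
  [0,0,0,0,0,0,1],
])

```text
time_s: 32.78
position: [0.4987, 0.1526, 0.2183]
tcp_rot: [[-0.974, 0.226, -0.0], [0.226, 0.974, -0.0], [0.0, -0.0, -1.0]]
force: [0.1, -0.3, -0.9]
opening: 0.161
```

```bash
python3 av.py 2;python3 - <<'E'
from h import *
s=status.read_state(); print(np.round(s['tcp_rot'],4).tolist())
E
```

```text
32.825
mean [0.4987, 0.1526, 0.2184, -0.1474, 0.0506, -1.4501, 0.0913, -0.0638, 0.008, 166.9534, 0.1595]
sd [0.0, 0.0, 0.0, 0.2689, 0.3102, 0.5801, 0.0243, 0.0018, 0.0029, 0.0074, 0.0013]
[  4.72  22.6   97.11   0.    60.3  -72.24]
[[-0.9742, 0.2256, -0.0001], [0.2256, 0.9742, 0.0], [0.0001, -0.0, -1.0]]
```

Emit:
send_rows([
  [0,0,0.9,0,0,0,1],
  [0,0,0.9,0,0,0,1],
  [0,0,0.9,0,0,0,1],
  [0,0,0.9,0,0,0,1],
  [0,0,0.9,0,0,0,1],
  [0,0,0.8,0,0,0,1],
  [0,0,0.6,0,0,0,1],
  [0,0,0.4,0,0,0,1],
  [0,0,0,0,0,0,1],
  [0,0,0,0,0,0,1],
  [0,0,0,0,0,0,1],
])

```text
time_s: 34.2
position: [0.4993, 0.1527, 0.0616]
tcp_rot: [[-0.974, 0.225, 0.001], [0.225, 0.974, 0.0], [-0.001, 0.0, -1.0]]
force: [-0.4, -0.4, -2.3]
opening: 0.159
```

```bash
python3 av.py 2
```

```text
34.25
mean [0.4992, 0.1527, 0.0615, 0.1489, 0.2987, -2.0061, 0.0693, -0.039, -0.0058, 167.0187, 0.159]
sd [0.0, 0.0, 0.0, 0.5072, 0.6642, 0.2826, 0.0543, 0.0323, 0.0081, 0.0021, 0.0003]
[  4.73  36.98 104.3   -0.    38.65 -72.29]
```

Emit:
send_rows([
  [0,0,0.08,0,0,0,1],
  [0,0,0.08,0,0,0,1],
  [0,0,0.08,0,0,0,1],
  [0,0,0.06,0,0,0,1],
  [0,0,0,0,0,0,1],
  [0,0,0,0,0,0,1],
])

```text
time_s: 35.0
position: [0.4988, 0.1526, 0.0534]
tcp_rot: [[-0.974, 0.225, -0.0], [0.225, 0.974, -0.0], [0.0, -0.0, -1.0]]
force: [-0.2, 1.0, -2.4]
opening: 0.162
```

```bash
python3 av.py 2
```

```text
35.05
mean [0.4988, 0.1526, 0.0534, 0.2522, 0.4841, -2.1716, 0.1016, -0.0467, 0.0011, 167.0202, 0.1613]
sd [0.0, 0.0, 0.0, 0.4421, 0.5189, 0.2718, 0.0044, 0.0049, 0.0245, 0.0008, 0.0007]
[  4.73  37.83 104.5    0.    37.66 -72.3 ]
```

Emit:
send_rows([
  [0,0,0.02,0,0,0,1],
  [0,0,0,0,0,0,1],
  [0,0,0,0,0,0,1],
])

```text
time_s: 35.42
position: [0.4988, 0.1526, 0.0529]
tcp_rot: [[-0.974, 0.225, 0.0], [0.225, 0.974, 0.0], [-0.0, 0.0, -1.0]]
force: [0.7, 0.9, -2.4]
opening: 0.161
```

```bash
python3 av.py 2
```

```text
35.475
mean [0.4988, 0.1526, 0.0529, 0.1988, 0.558, -1.8622, 0.0681, -0.044, -0.0093, 167.0207, 0.1595]
sd [0.0, 0.0, 0.0, 0.5026, 0.322, 0.5237, 0.0343, 0.003, 0.0047, 0.0012, 0.0011]
[  4.73  37.88 104.52   0.    37.6  -72.29]
```

Emit:
send_rows([
  [0,0,0.016,0,0,0,1],
  [0,0,0,0,0,0,1],
  [0,0,0,0,0,0,1],
])

```text
time_s: 35.85
position: [0.4988, 0.1526, 0.0525]
tcp_rot: [[-0.974, 0.225, 0.0], [0.225, 0.974, 0.0], [-0.0, 0.0, -1.0]]
force: [-0.1, -0.1, -2.1]
opening: 0.16
```

```bash
python3 av.py 2
```

```text
35.9
mean [0.4988, 0.1526, 0.0525, -0.5548, -0.0387, -1.5905, 0.0789, -0.0423, -0.0062, 167.0197, 0.1589]
sd [0.0, 0.0, 0.0, 0.4523, 0.0816, 0.5358, 0.0184, 0.0069, 0.0027, 0.001, 0.0007]
[  4.73  37.92 104.53  -0.    37.55 -72.29]
```

Emit:
send_rows([
  [0,0,0.012,0,0,0,1],
  [0,0,0,0,0,0,1],
  [0,0,0,0,0,0,1],
])

```text
time_s: 36.28
position: [0.4988, 0.1526, 0.0525]
tcp_rot: [[-0.974, 0.225, 0.0], [0.225, 0.974, 0.0], [-0.0, 0.0, -1.0]]
force: [-0.6, -0.2, 2.5]
opening: 0.159
```

```bash
python3 av.py 2
```

```text
36.325
mean [0.4988, 0.1526, 0.0525, -1.1784, -0.4061, 3.1253, 0.0701, 0.1532, 0.0116, 167.0194, 0.1583]
sd [0.0, 0.0, 0.0, 0.5988, 0.1863, 0.5983, 0.0273, 0.0321, 0.0118, 0.0006, 0.0005]
[  4.73  37.92 104.53  -0.    37.53 -72.29]
```

Emit:
send_rows([
  [0,0,0.012,0,0,0,1],
  [0,0,0,0,0,0,1],
  [0,0,0,0,0,0,1],
])

```text
time_s: 36.7
position: [0.4988, 0.1526, 0.0525]
tcp_rot: [[-0.974, 0.225, 0.0], [0.225, 0.974, -0.0], [-0.0, 0.0, -1.0]]
force: [-1.8, 0.3, 6.7]
opening: 0.162
```

```bash
python3 av.py 2
```

```text
36.75
mean [0.4988, 0.1526, 0.0525, -0.9424, 0.1891, 7.1361, 0.0543, 0.2611, -0.0444, 167.0222, 0.1608]
sd [0.0, 0.0, 0.0, 0.8622, 0.1316, 0.4732, 0.0123, 0.0201, 0.0189, 0.0011, 0.0012]
[  4.73  37.92 104.53  -0.    37.52 -72.29]
```

On the post. Ease the press, open, then retreat straight up.

Emit:
send_rows([
  [0,0,-0.012,0,0,0,1],
  [0,0,0,0,0,0,1],
  [0,0,0,0,0,0,0.6],
  [0,0,0,0,0,0,0.3],
  [0,0,0,0,0,0,0],
  [0,0,0,0,0,0,-0.5],
  [0,0,0,0,0,0,-1],
  [0,0,0,0,0,0,-1],
  [0,0,0,0,0,0,-1],
  [0,0,0,0,0,0,-1],
  [0,0,0,0,0,0,-1],
])

```text
time_s: 38.12
position: [0.4988, 0.1526, 0.0522]
tcp_rot: [[-0.974, 0.225, 0.0], [0.225, 0.974, 0.0], [-0.0, 0.0, -1.0]]
force: [0.1, -0.1, 0.6]
opening: 0.972
```

```bash
python3 av.py 2
python3 - <<'E'
from h import *
c=vision.capture('side'); save('side8.png',cv2.resize(c['img'][170:330,220:460],(780,520),interpolation=cv2.INTER_CUBIC))
E
```

```text
38.175
mean [0.4987, 0.1526, 0.0522, 0.076, -0.0997, 0.076, 0.0679, -0.0249, -0.0108, 167.0196, 0.9757]
sd [0.0, 0.0, 0.0, 0.0066, 0.0174, 0.5555, 0.0149, 0.0105, 0.0016, 0.0006, 0.0042]
[  4.72  37.95 104.54  -0.    37.51 -72.29]
```

View pics/side8.png

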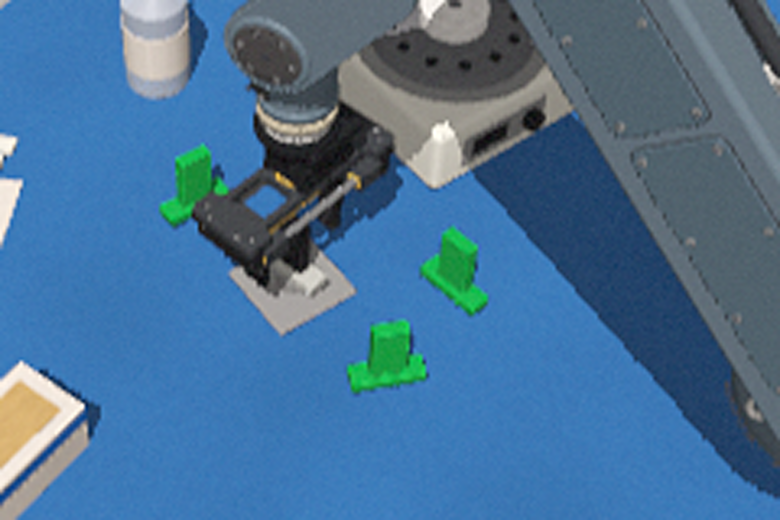

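Spanner upright on the rest, fingers open. Retreat upward and back for a wrist view.

Emit:
send_rows([
  [0,0,-0.5,0,0,0,-1],
  [0,0,-0.8,0,0,0,-1],
  [0,0,-0.9,0,0,0,-1],
  [0,0,-0.9,0,0,0,-1],
  [0,0,-0.9,0,0,0,-1],
  [0,0,-0.9,0,0,0,-1],
  [0,0,-0.9,0,0,0,-1],
  [0,0,-0.9,0,0,0,-1],
  [0,0,-0.9,0,0,0,-1],
  [0,0,-0.9,0,0,0,-1],
  [0,0,0,0,0,0,-1],
])

```text
time_s: 39.6
position: [0.4998, 0.1528, 0.267]
tcp_rot: [[-0.974, 0.224, 0.005], [0.225, 0.974, 0.0], [-0.005, 0.002, -1.0]]
force: [0.4, -0.5, -0.1]
opening: 1.001
```

Emit:
send_rows([
  [-0.8,0,0,0,0,0,-1],
  [-0.8,0,0,0,0,0,-1],
  [-0.8,0,0,0,0,0,-1],
  [-0.8,0,0,0,0,0,-1],
  [0,0,0,0,0,0,-1],
  [0,0,0,0,0,0,-1],
])

```text
time_s: 40.35
position: [0.5753, 0.1348, 0.2638]
tcp_rot: [[-0.974, 0.225, -0.003], [0.225, 0.974, 0.0], [0.003, -0.001, -1.0]]
force: [-0.8, -0.1, -0.4]
opening: 0.998
```

```bash
python3 look.py 9; python3 sp.py w9.npz
```

```text
40.35 [0.5753 0.1348 0.2638] [[-0.974, 0.225, -0.003], [0.225, 0.974, 0.0], [0.003, -0.001, -1.0]] [  2.4  25.1  84.2   0.   70.8 -74.7] [-0.76 -0.13 -0.35]
0.003 3428 [0.4978 0.1528 0.006 ] rect [499.  152.8] [90.1 89.9] 65.9 z 0.0061 px 281 358 69 149
0.015 61 [0.4983 0.149  0.022 ] rect [499.3 152.8] [29.9 20. ] 76.6 z 0.0219 px 307 330 102 118
0.029 665 [0.5    0.1532 0.0339] rect [499.7 153. ] [23.5 69.4] 77.5 z 0.0339 px 309 328 81 138
0.092 434 [0.4998 0.1531 0.0959] rect [499.8 153.1] [12.9 33.8] 77.0 z 0.096 px 313 325 92 125
```

View pics/w9.png

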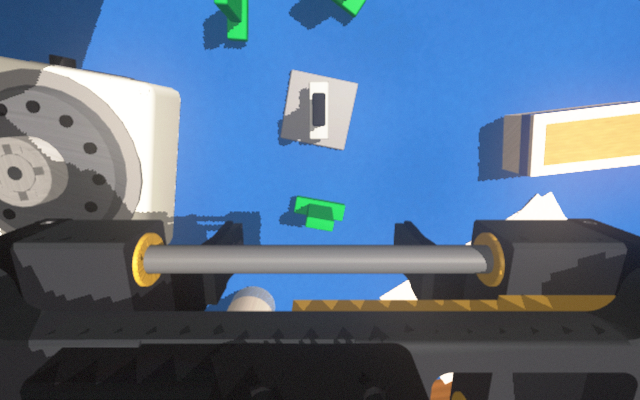

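Run:
```python
from holes import *
c,P=load('w9.npz'); R=rect(c,P,.4925,-.159,.128); save('r9.png',R)
g=R.mean(2)
blur=cv2.GaussianBlur(g,(0,0),2)
# angular profile at r=24mm folded by 90
a=np.arange(0,360,1.0); rr=24/.25
prof=np.array([np.mean([blur[int(199.5+r*np.sin(np.radians(t))),int(199.5+r*np.cos(np.radians(t)))] for r in np.arange(rr-8,rr+9,2)]) for t in a])
for t in range(0,360,6): print(t,int(prof[t]),end='; ')
```

```text
0 127; 6 175; 12 184; 18 185; 24 185; 30 181; 36 184; 42 184; 48 185; 54 186; 60 185; 66 185; 72 170; 78 126; 84 127; 90 133; 96 182; 102 186; 108 186; 114 186; 120 184; 126 184; 132 185; 138 177; 144 186; 150 185; 156 184; 162 152; 168 126; 174 126; 180 153; 186 172; 192 46; 198 0; 204 0; 210 0; 216 0; 222 0; 228 0; 234 0; 240 0; 246 0; 252 0; 258 0; 264 0; 270 0; 276 0; 282 0; 288 1; 294 72; 300 183; 306 184; 312 184; 318 184; 324 186; 330 184; 336 183; 342 168; 348 126; 354 126;
```

View pics/r9.png

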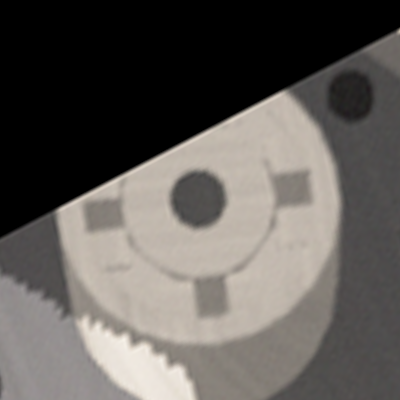

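Run:
```python
from h import *
c=vision.capture('scene'); save('scene9.png',c['img'])
a=dict(np.load('scene0.npz'))['img'].astype(int); d=np.abs(a-c['img']).sum(2)
for n,(u0,v0,u1,v1) in dict(bottle=(264,240,300,285),carton=(455,255,530,312),rack=(142,145,198,178)).items(): print(n,d[v0:v1,u0:u1].mean())
s=status.read_state(); print(s['time_s'],s['qvel'])
```

```text
bottle 7.629012345679012
carton 2.6201169590643274
rack 3.1006493506493507
40.45 [-0.02563299 -0.22884283 -0.46284796 -0.01833039 -0.08886394 -0.05872048]
```

View pics/scene9.png

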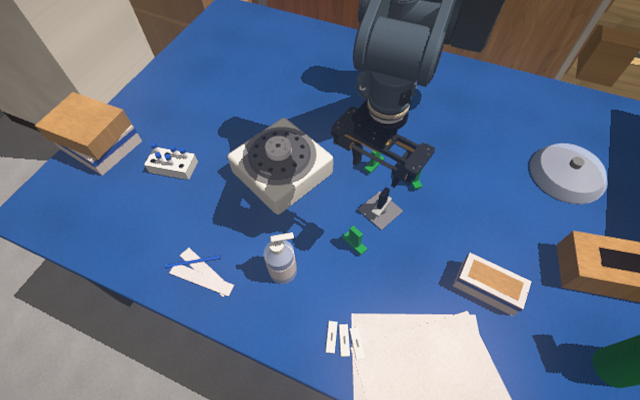

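The spanner stands upright on its rest at (382,207). The bottle, carton, rack and decoys are where they were, and the gripper is clear of everything. Handing in.

```bash
python3 -c "
from rig import bot
print(bot.hand_in())"
```

```text
the job is handed in; nothing more can be done
None
```

The spanner job is done and was handed in at about 40 s, well inside the 72 s limit.

- **Seating:** I took the black-handled spanner off its rest and lowered it into the collar's −64° hole pair. It met no resistance until the crossbar touched the face with about 3 N, at the expected depth.
- **Turning:** I turned it clockwise. The moment stayed near 0.18 N m and then rose to 0.76 N m and held there, so I took that as the stop. The sideways force crept up to about 3 N during the turn; I eased it with two small shifts.
- **Turn angle:** In the last pictures the collar had turned about 34° (0.59 rad). That implies a start near 0.41, inside the stated range. I could not read the collar joint directly, so the stop is judged from the moment and this angle.
- **Grip at the stop:** The handle twisted slightly in the pads at the stop and sat back flat when I eased off.
- **Return:** The last checks show the spanner upright on its rest, about 0.8 mm from the rest's centre. The gripper is open and clear, and the bottle, carton and rack look unmoved. No check failed.

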